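# Put the chime tubes back on their own resonator boxes

### The arm

A 6-joint arm with a two-finger parallel gripper is mounted at the origin on a cart in front of the work surface, level with it; the furniture and walls round the work are solid. World frame = base frame: x ahead of the robot, y to its left, z up, the work surface at z = 0. Lengths are in m, angles in degrees, forces in N, time in s.
With the tool pointing down it reaches from about 0.4 to 0.825 m from the base axis. Payload 7 kg.
Tool frame: the origin (TCP) lies midway between the tips of the shut fingers; the grasp point (between the pads) lies 19 mm behind it (ctrl.grip_point_offset is the distance from the TCP to the grasp point, in m); x points along the fingers, y is the direction in which the jaws open and shut, and the axes are right-handed (so a half turn about x gives the same grasp; the last joint's range is limited). The gripper opens to 88 mm and grips with 3 to 60 N. Pads are 19 mm wide; open, the fingers measure 130 mm over their backs; the gripper's body (78 mm by 193 mm) begins 47 mm behind the grasp point.
Start: joints at [-53.967, 20.546, 0.682, 0, -70.136, -16.507], TCP at [0.226, -0.636, 0.227] pointing down, gripper open.
Joint ranges: [-176.03, 176.03], [-82.01, 121.73], [-58.28, 71.71], [-173.87, 95.51], [-174.79, -0.11], [-173.66, 173.66]. Speed limits (degrees/s): [136.94, 136.94, 172.46, 180, 180, 180].

### API

Orientations are given as [roll, pitch, yaw] about the fixed x, y, z axes, in that order (R = Rz(yaw) Ry(pitch) Rx(roll)).
In Python, from plant import ctrl gives the robot as it stands.
- The arm moves only by the tool drive_tool, never from a script. Its argument "plan" is a list of rows, each a list of 3 entries, a list of its own where there are three numbers: the shift along the tool's x, y, z in m, then the turn, a rotation vector about the tool's x, y, z in degrees, then the opening, from 0 (shut) to 1 (fully open). In form: [[[dx, dy, dz], [wx, wy, wz], grip], ...]. A call has 1 to 20 rows; each row is the pose to reach, as a shift and turn from the pose measured when the call began, along the tool's axes at that moment; what a row does not reach only later rows make up. A row lasts 1/12 s, in which the tool goes at most 41.7 mm and 7.16 degrees, less where a joint would pass 70% of its speed; a pose out of reach is approached as far as the arm can. A call with a gripper value outside its range is refused whole. The fingers move at their own pace and stop on an object; the grip force is fixed at half the most. Time passes only in rows, so rows that repeat a pose let the fingers close. It gives the time, the measured TCP pose, the force and the opening at its end, in the units of the state.
- ctrl.get_obs(): the state, without advancing time (a new reading comes with each control period).
- ctrl.snapshot(name): name is "scene" or "top" or "wrist"; returns the picture (400x640x3 uint8, blue, green, red); there is no depth.
- ctrl.get_calibration(name): a dict with "fx", "fy", "cx", "cy" (pixels), "R" (3x3) and "t" (3): a world point X has camera coordinates R X + t. Camera axes: x right, y down, z forward; pixel columns grow to the right and rows downward; lengths in m; the calibration is good to about 2 mm. A picture is of the moment at which its call begins: read the wrist's pose just before it. get_calibration takes no time and is no camera call; for the wrist camera it gives the pose at the moment of the call.
- ctrl.close_job(): hands the job in, once; it reports no verdict.
Trained networks look in the newest picture that a camera, given by its name, has taken for a name from the list of things; names that differ only in an ending like _2 or _b are one class to them, and where a whole thing is asked for, a point or a joint stands for the part that bears it (a point fixed in the world has none). Each returns a list of dicts, best first, with "confidence" (0 to 1); they miss things now and then, are a little off and sometimes report something else, mostly with a low value. They report only what shows in the picture. A call takes as long as a camera call. They do not tell look-alikes from the thing itself.
- ctrl.cut_out(camera, name): "pixels" (400x640 bool, what is visible of it) and "pixel" ([column, row] in pixels, amid what is visible of it).
- ctrl.landmark_of(camera, name): "pixel" ([column, row] in pixels: a listed point, or the origin of a listed thing).
The state is a dict: "clock": time; "joint_pos": joint angles; "qvel": joint speeds; "tau": joint torques, N m; "tool_pos": TCP position; "orientation": TCP orientation; "force": force on the tool from outside, world axes, zero at the start; "moment": the same for the moment, N m; "opening": finger opening in m.
Only numpy, scipy, OpenCV 4.12 (cv2) and the standard library are available. Lean on these libraries where they do the work, as an engineer would, in place of code of your own. Each camera call takes 0.05 s, during which the arm holds its last target. There are 200 camera calls.

### The job

The four chime tubes have been put back on the wrong resonator boxes. Change them round until every tube lies in both V supports of the box that is as long as the tube itself, centred lengthwise so that its ends come even with the ends of the box; the empty cradle is there for a tube that has to wait. Do not disturb the mug.

Things in the scene. Friction and masses are not known exactly. Their poses are not given: they have to be found in the camera images.
- tube_140: Chime tube: straight bare aluminium tube, 140 mm long, 16 mm outer diameter, about 34 g, loose; the shortest of the four, told apart only by length. Origin on the tube's axis at mid-length; x axis along the tube (it may be rolled about x).
- tube_180: Chime tube: straight bare aluminium tube, 180 mm long, 16 mm outer diameter, about 43 g, loose; the second shortest of the four, told apart only by length. Origin on the tube's axis at mid-length; x axis along the tube (it may be rolled about x).
- tube_220: Chime tube: straight bare aluminium tube, 220 mm long, 16 mm outer diameter, about 53 g, loose; the second longest of the four, told apart only by length. Origin on the tube's axis at mid-length; x axis along the tube (it may be rolled about x).
- tube_260: Chime tube: straight bare aluminium tube, 260 mm long, 16 mm outer diameter, about 62 g, loose; the longest of the four, told apart only by length. Origin on the tube's axis at mid-length; x axis along the tube (it may be rolled about x).
- box_140: Resonator box of the 140 mm tube, fixed: wooden box 140 mm long (x), 46 wide (y), 45 high, round sound hole in the top, two dark V supports (as on the cradle) across its top at x = +/-39 mm, their edges 71 mm above the bench. A tube in them lies along x, its axis 67.5 mm above the bench, 22.5 over the box top, free to pinch between the supports. Origin: centre of the underside, on the bench.
- box_180: Resonator box of the 180 mm tube, fixed: wooden box 180 mm long (x), 46 wide (y), 45 high, round sound hole in the top, two dark V supports (as on the cradle) across its top at x = +/-50 mm, their edges 71 mm above the bench. A tube in them lies along x, its axis 67.5 mm above the bench, 22.5 over the box top, free to pinch between the supports. Origin: centre of the underside, on the bench.
- box_220: Resonator box of the 220 mm tube, fixed: wooden box 220 mm long (x), 46 wide (y), 45 high, round sound hole in the top, two dark V supports (as on the cradle) across its top at x = +/-61 mm, their edges 71 mm above the bench. A tube in them lies along x, its axis 67.5 mm above the bench, 22.5 over the box top, free to pinch between the supports. Origin: centre of the underside, on the bench.
- box_260: Resonator box of the 260 mm tube, fixed: wooden box 260 mm long (x), 46 wide (y), 45 high, round sound hole in the top, two dark V supports (as on the cradle) across its top at x = +/-72 mm, their edges 71 mm above the bench. A tube in them lies along x, its axis 67.5 mm above the bench, 22.5 over the box top, free to pinch between the supports. Origin: centre of the underside, on the bench.
- cradle: Spare cradle, fixed, empty at first: board 150 (x) by 60 (y) by 10 mm with two V supports at x = +/-50 mm (each 14 mm thick along x, 40 wide, 90 degree V, mouth 30 wide, grey felt); takes any of the tubes along x, tube axis 32.5 mm above the bench, 22.5 above the board. Origin: centre of the underside.
- mug: White mug, red inside, 83 mm across, 93 mm high, loose bystander at the left of the work. Origin: centre of the underside.
Mind the look-alikes: they are no part of the job. Leave any blue or pink look-alike of the tube_140 alone.

How it is judged (in metres and radians):
At the end, for the whole second after the job is handed in: Each of the four tubes lies at rest in both V supports of the box of its own length: its middle within 12 mm of the box's middle lengthwise and 6 mm sideways, its axis within 5 mm of 67.5 mm above the bench and within 0.08 rad of the box's long axis (x of tube_140 in the frame of box_140 between -0.012 and 0.012 m and y of tube_140 in the frame of box_140 between -0.006 and 0.006 m and z of tube_140 in the frame of box_140 between 0.0625 and 0.0725 m and angle between the x axis of tube_140 and the x axis of box_140, either way round below 0.08 rad and linear speed of each of tube_140, tube_180, tube_220, tube_260 below 0.02 m/s and x of tube_180 in the frame of box_180 between -0.012 and 0.012 m and y of tube_180 in the frame of box_180 between -0.006 and 0.006 m and z of tube_180 in the frame of box_180 between 0.0625 and 0.0725 m and angle between the x axis of tube_180 and the x axis of box_180, either way round below 0.08 rad and x of tube_220 in the frame of box_220 between -0.012 and 0.012 m and y of tube_220 in the frame of box_220 between -0.006 and 0.006 m and z of tube_220 in the frame of box_220 between 0.0625 and 0.0725 m and angle between the x axis of tube_220 and the x axis of box_220, either way round below 0.08 rad and x of tube_260 in the frame of box_260 between -0.012 and 0.012 m and y of tube_260 in the frame of box_260 between -0.006 and 0.006 m and z of tube_260 in the frame of box_260 between 0.0625 and 0.0725 m and angle between the x axis of tube_260 and the x axis of box_260, either way round below 0.08 rad); the robot touches nothing.
It fails at once if the mug is pushed away by more than 30 mm or tipped (distance of mug from where it was at the start of the episode above 0.03 m or angle between mug's own z axis and vertical above 0.3 rad).
It also fails if it takes over 102 s, if anything falls off the work surface, if the arm or the gripper's body presses on something with over 40 N, if the wrist force passes 120 N, or if a joint passes its speed limit or range.

## Working session

There is one attempt and no reset: what is moved stays moved. The work goes in short steps, Python scripts to look and compute and a tool call to move; the robot and the scene stay as the last step left them, time stands still between calls to the robot, and variables do not carry over. Pictures are saved under pics/ and viewed, about 12 in all and at most 16, crops included, and the job is handed in when it is done.

Besides the shell and the picture viewer there is one more tool, called after "Emit:" as name(argument=value, ...) on one line, values as JSON. drive_tool: Moves the arm, as the interface text tells. Its arguments: {"type":"object","properties":{"plan":{"type":"array","items":{"type":"array"}}},"required":["plan"]}

```bash
ls; mkdir -p pics; python3 - <<'E'
from plant import ctrl
import cv2,numpy as np
o=ctrl.get_obs()
for k in o: print(k,np.round(o[k],3))
for n in("scene","top"):
    cv2.imwrite(f"pics/{n}0.png",ctrl.snapshot(n))
    c=ctrl.get_calibration(n);print(n,c)
E
```

```text
pics
clock 0.0
joint_pos [-5.3967e+01  2.0592e+01  6.3200e-01 -2.0000e-02 -7.0134e+01 -1.6506e+01]
qvel [ 0.022 -0.003 -0.077 -0.047 -0.056 -0.   ]
tau [-0.0000e+00 -5.8271e+01  2.9305e+01  6.9970e+00  7.0000e-03 -0.0000e+00]
tool_pos [ 0.225 -0.636  0.226]
orientation [ 95.375  89.904 114.895]
force [-0.339 -0.571  0.268]
moment [ 0.034 -0.018 -0.012]
opening 0.087
scene {'fx': 414.20272419167645, 'fy': 414.20272419167645, 'cx': 313.1369588046054, 'cy': 198.6521885590558, 'R': array([[ 8.81758475e-01, -4.71700856e-01, -5.42679445e-04],
       [-2.47945414e-01, -4.62509273e-01, -8.51239241e-01],
       [ 4.01279284e-01,  7.50721969e-01, -5.24777535e-01]]), 't': array([-0.5588066 ,  0.14956301,  1.4017602 ])}
top {'fx': 430.2970861127334, 'fy': 430.2970861127334, 'cx': 315.6530960574018, 'cy': 196.72385327275757, 'R': array([[ 0.00869454, -0.99972364,  0.02184161],
       [-0.99248164, -0.01129416, -0.12187142],
       [ 0.12208442, -0.02061778, -0.99230555]]), 't': array([-0.14176771,  0.55794433,  1.72839643])}
```

View pics/scene0.png

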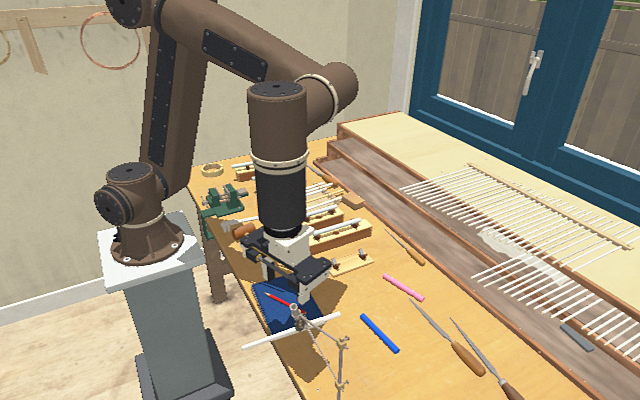

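View pics/top0.png

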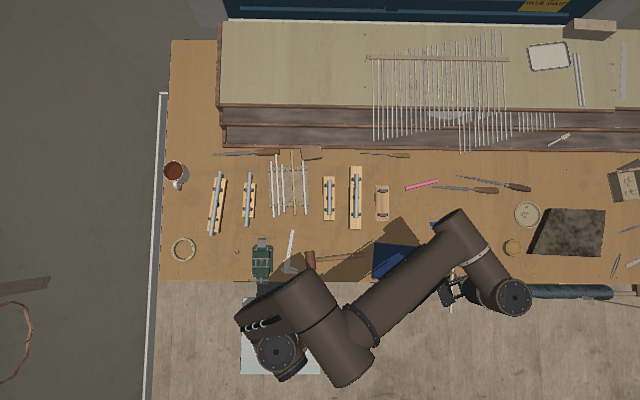

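```bash
cat > h.py <<'E'
from plant import ctrl
import cv2,numpy as np
def back(c,px,z):
    "pixel(s) -> world on plane z"
    px=np.atleast_2d(px).astype(float)
    d=np.c_[(px[:,0]-c['cx'])/c['fx'],(px[:,1]-c['cy'])/c['fy'],np.ones(len(px))]@c['R']
    o=-c['R'].T@c['t']
    return o+d*((z-o[2])/d[:,2])[:,None]
def proj(c,X):
    p=np.atleast_2d(X)@c['R'].T+c['t']
    return np.c_[c['fx']*p[:,0]/p[:,2]+c['cx'],c['fy']*p[:,1]/p[:,2]+c['cy']]
E
python3 - <<'E'
from h import *
im=ctrl.snapshot("top")
cv2.imwrite("pics/topc.png",cv2.resize(im[145:275,155:405],None,fx=3.2,fy=3.2,interpolation=cv2.INTER_CUBIC))
c=ctrl.get_calibration("top")
for n in["box_140","box_180","box_220","box_260","cradle","mug","tube_140","tube_180","tube_220","tube_260"]:
    z={'b':.0,'c':0.,'m':0,'t':.0675}[n[0]]
    for d in ctrl.cut_out("top",n):
        ys,xs=np.nonzero(d['pixels']); 
        r=cv2.minAreaRect(np.c_[xs,ys].astype(np.float32))
        zz={'b':.045,'c':0.01,'m':0.09,'t':.0675}[n[0]]
        w=back(c,cv2.boxPoints(r),zz); 
        print(n,round(d['confidence'],2),np.round(r[0]),len(xs),"ctr",np.round(w.mean(0)[:2],3),"sides",np.round([np.linalg.norm(w[1]-w[0]),np.linalg.norm(w[2]-w[1])],3))
E
```

```text
box_140 0.9 [355. 197.] 592 ctr [ 0.558 -0.297] sides [0.259 0.05 ]
box_140 0.78 [217. 204.] 471 ctr [0.526 0.263] sides [0.222 0.059]
box_140 0.66 [248. 200.] 347 ctr [0.543 0.137] sides [0.14  0.055]
box_140 0.59 [328. 198.] 490 ctr [ 0.552 -0.188] sides [0.053 0.185]
box_180 0.9 [355. 197.] 592 ctr [ 0.558 -0.297] sides [0.259 0.05 ]
box_180 0.78 [217. 204.] 471 ctr [0.526 0.263] sides [0.222 0.059]
box_180 0.66 [248. 200.] 347 ctr [0.543 0.137] sides [0.14  0.055]
box_180 0.59 [328. 198.] 490 ctr [ 0.552 -0.188] sides [0.053 0.185]
box_220 0.9 [355. 197.] 592 ctr [ 0.558 -0.297] sides [0.259 0.05 ]
box_220 0.78 [217. 204.] 471 ctr [0.526 0.263] sides [0.222 0.059]
box_220 0.66 [248. 200.] 347 ctr [0.543 0.137] sides [0.14  0.055]
box_220 0.59 [328. 198.] 490 ctr [ 0.552 -0.188] sides [0.053 0.185]
box_260 0.9 [355. 197.] 592 ctr [ 0.558 -0.297] sides [0.259 0.05 ]
box_260 0.78 [217. 204.] 471 ctr [0.526 0.263] sides [0.222 0.059]
box_260 0.66 [248. 200.] 347 ctr [0.543 0.137] sides [0.14  0.055]
box_260 0.59 [328. 198.] 490 ctr [ 0.552 -0.188] sides [0.053 0.185]
cradle 0.88 [382
[... 514 characters left out ...]
.256 0.021]
tube_180 0.47 [356. 196.] 136 ctr [ 0.563 -0.297] sides [0.175 0.015]
tube_180 0.41 [329. 198.] 84 ctr [ 0.553 -0.189] sides [0.008 0.118]
tube_220 0.67 [247. 198.] 236 ctr [0.548 0.139] sides [0.219 0.023]
tube_220 0.54 [215. 202.] 302 ctr [0.529 0.267] sides [0.256 0.021]
tube_220 0.47 [356. 196.] 136 ctr [ 0.563 -0.297] sides [0.175 0.015]
tube_220 0.41 [329. 198.] 84 ctr [ 0.553 -0.189] sides [0.008 0.118]
tube_260 0.67 [247. 198.] 236 ctr [0.548 0.139] sides [0.219 0.023]
tube_260 0.54 [215. 202.] 302 ctr [0.529 0.267] sides [0.256 0.021]
tube_260 0.47 [356. 196.] 136 ctr [ 0.563 -0.297] sides [0.175 0.015]
tube_260 0.41 [329. 198.] 84 ctr [ 0.553 -0.189] sides [0.008 0.118]
```

View pics/topc.png

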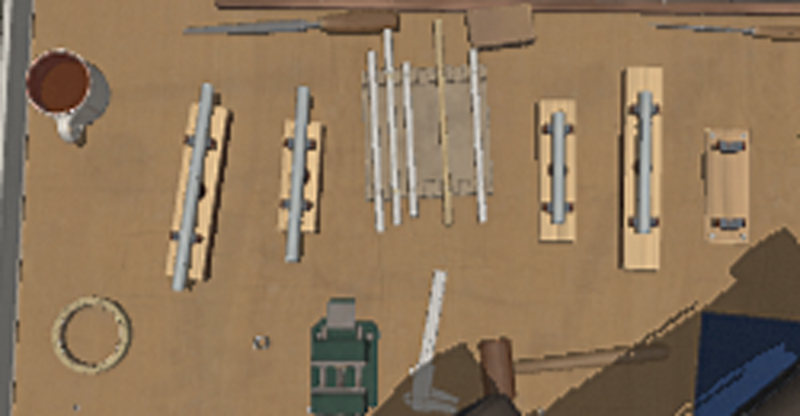

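```bash
cat >> h.py <<'E'
from scipy.spatial.transform import Rotation as Ro
def pose():
    o=ctrl.get_obs(); return np.array(o['tool_pos']),Ro.from_euler('xyz',o['orientation'],degrees=True),o
def want(yaw):
    "tool down, jaw axis (tool y) square to a box axis at yaw deg; nearest of the two"
    a=np.radians(yaw); _,R0,_=pose(); best=None
    for s in(1,-1):
        y=s*np.array([-np.sin(a),np.cos(a),0]); x=np.array([0,0,-1.])
        R=Ro.from_matrix(np.c_[x,y,np.cross(x,y)])
        m=(R0.inv()*R).magnitude()
        if best is None or m<best[0]: best=(m,R)
    return best[1]
def mv(yaw,*pts):
    "print tool-frame shift/turn to reach TCP world points with box yaw"
    p,R0,o=pose(); w=(R0.inv()*want(yaw)).as_rotvec(degrees=True)
    print('t',round(o['clock'],2),'at',np.round(p,4),'yaw-turn',np.round(w,2),'rows',int(np.ceil(np.linalg.norm(w)/7.16)))
    for q in pts:
        d=R0.inv().apply(np.array(q)-p); print(' ->',q,'shift',np.round(d,4),'rows',round(np.linalg.norm(d)/.0417,1))
E
python3 - <<'E'
from h import *
c=ctrl.get_calibration("wrist");p,R,o=pose()
print(c['fx'],c['cx'],c['cy']);print("cam in tool",R.inv().apply(-c['R'].T@c['t']-p),"\ncam axes in tool",np.round(R.inv().as_matrix()@c['R'].T,3))
mv(0,[.5,-.32,.33])
E
```

```text
316.05204575588357 320.0187107186055 198.636179474589
cam in tool [-0.15804878 -0.00031866 -0.06624245] 
cam axes in tool [[ 0.    -0.251  0.968]
 [ 1.     0.    -0.   ]
 [-0.     0.968  0.251]]
t 0.65 at [ 0.2256 -0.6361  0.2266] yaw-turn [19.53  0.    0.  ] rows 3
 -> [0.5, -0.32, 0.33] shift [-0.1034  0.2062  0.3643] rows 10.3
```

```bash
python3 - <<'E'
from h import *
mv(0,[.5,-.17,.38],[.5,.03,.38])
E
```

```text
t 0.65 at [ 0.2256 -0.6361  0.2266] yaw-turn [19.53  0.    0.  ] rows 3
 -> [0.5, -0.17, 0.38] shift [-0.1534  0.3476  0.4144] rows 13.5
 -> [0.5, 0.03, 0.38] shift [-0.1534  0.5361  0.4813] rows 17.7
```

Emit:
drive_tool(plan=[[[-0.153,0.348,0.414],[19.5,0,0],1],[[-0.153,0.348,0.414],[19.5,0,0],1],[[-0.153,0.348,0.414],[19.5,0,0],1],[[-0.153,0.348,0.414],[19.5,0,0],1],[[-0.153,0.348,0.414],[19.5,0,0],1],[[-0.153,0.348,0.414],[19.5,0,0],1],[[-0.153,0.348,0.414],[19.5,0,0],1],[[-0.153,0.348,0.414],[19.5,0,0],1],[[-0.153,0.348,0.414],[19.5,0,0],1],[[-0.153,0.348,0.414],[19.5,0,0],1],[[-0.153,0.348,0.414],[19.5,0,0],1],[[-0.153,0.348,0.414],[19.5,0,0],1],[[-0.153,0.348,0.414],[19.5,0,0],1],[[-0.153,0.348,0.414],[19.5,0,0],1],[[-0.153,0.348,0.414],[19.5,0,0],1],[[-0.153,0.348,0.414],[19.5,0,0],1]])

```text
clock: 1.98
tool_pos: [0.5, -0.1686, 0.3798]
orientation: [6.5, 90.0, 6.7]
force: [0.1, -0.6, -0.6]
opening: 0.0879
```

```bash
cat > cap.py <<'E'
import sys,pickle
from h import *
tag=sys.argv[1]
c=ctrl.get_calibration("wrist"); im=ctrl.snapshot("wrist")
D={n:[(d['confidence'],d['pixels']) for d in ctrl.cut_out("wrist",n)] for n in("tube_140","box_140","cradle")}
pickle.dump((c,im,D),open(tag+".pkl","wb")); cv2.imwrite(f"pics/{tag}.png",im)
H={'t':.0675,'b':.045,'c':.01}
for n in D:
    for cf,m in D[n]:
        ys,xs=np.nonzero(m); r=cv2.minAreaRect(np.c_[xs,ys].astype(np.float32))
        w=back(c,cv2.boxPoints(r),H[n[0]]); e=sorted([w[1]-w[0],w[2]-w[1]],key=np.linalg.norm)
        print(n,round(cf,2),np.round(r[0]),"ctr",np.round(w.mean(0)[:2],4),"len",round(np.linalg.norm(e[1]),3),"wid",round(np.linalg.norm(e[0]),3),"yaw",round((np.degrees(np.arctan2(e[1][1],e[1][0]))+90)%180-90,2))
E
python3 cap.py v1; python3 -c "
from h import *
mv(0,[.5,.03,.38])"
```

```text
tube_140 0.91 [236. 196.] ctr [ 0.5562 -0.2978] len 0.168 wid 0.018 yaw -1.27
tube_140 0.87 [307. 197.] ctr [ 0.5563 -0.1884] len 0.143 wid 0.015 yaw -0.17
tube_140 0.87 [619. 152.] ctr [0.4881 0.2732] len 0.186 wid 0.025 yaw -6.32
tube_140 0.64 [118. 215.] ctr [ 0.5836 -0.484 ] len 0.03 wid 0.01 yaw -89.81
tube_140 0.58 [526. 168.] ctr [0.5107 0.1404] len 0.154 wid 0.019 yaw -2.84
box_140 0.9 [510. 184.] ctr [0.5384 0.1347] len 0.134 wid 0.079 yaw -2.3
box_140 0.79 [596. 164.] ctr [0.5098 0.2645] len 0.197 wid 0.097 yaw -6.18
box_140 0.71 [241. 182.] ctr [ 0.5422 -0.2946] len 0.224 wid 0.055 yaw -0.89
box_140 0.67 [308. 191.] ctr [ 0.5537 -0.1877] len 0.185 wid 0.046 yaw 0.33
box_140 0.34 [618. 153.] ctr [0.4912 0.2941] len 0.193 wid 0.023 yaw -6.82
cradle 0.91 [178. 179.] ctr [ 0.5402 -0.4104] len 0.157 wid 0.063 yaw -0.07
t 2.18 at [ 0.4989 -0.1705  0.3794] yaw-turn [-0.04 -0.03  0.  ] rows 1
 -> [0.5, 0.03, 0.38] shift [-0.0007  0.2005  0.001 ] rows 4.8
```

View pics/v1.png

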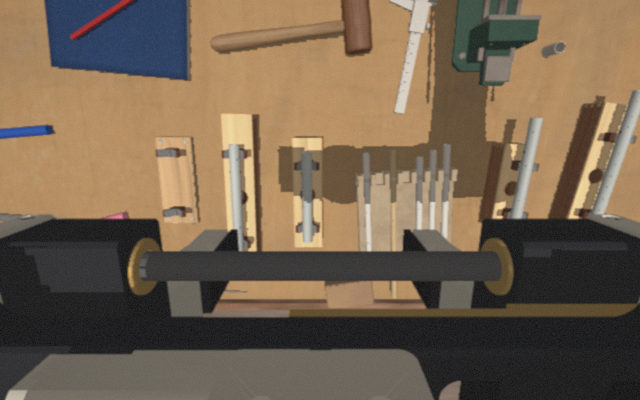

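Emit:
drive_tool(plan=[[[0,0.27,0.131],[0,0,0],0.4],[[0,0.27,0.131],[0,0,0],0.4],[[0,0.27,0.131],[0,0,0],0.4],[[0,0.27,0.131],[0,0,0],0.4],[[0,0.27,0.131],[0,0,0],0.4],[[0,0.27,0.131],[0,0,0],0.4],[[0,0.27,0.131],[0,0,0],0.4],[[0,0.27,0.131],[0,0,0],0.4],[[0,0.27,0.131],[0,0,0],0.4],[[0,0.27,0.131],[0,0,0],0.4]])

```text
clock: 3.02
tool_pos: [0.6301, 0.0988, 0.3785]
orientation: [-153.4, 89.9, -153.4]
force: [0.5, -0.2, 0.1]
opening: 0.0359
```

```bash
python3 cap.py v2; python3 -c "
from h import *
mv(0,[.63,-.2,.38])"
```

```text
tube_140 0.94 [441.  90.] ctr [0.5349 0.2686] len 0.244 wid 0.018 yaw -6.16
tube_140 0.81 [ 44. 113.] ctr [ 0.563  -0.2972] len 0.183 wid 0.021 yaw -0.3
tube_140 0.79 [348.  97.] ctr [0.544  0.1385] len 0.221 wid 0.016 yaw -2.85
tube_140 0.64 [119. 109.] ctr [ 0.5552 -0.1881] len 0.142 wid 0.019 yaw 0.89
box_140 0.97 [133. 108.] ctr [ 0.555  -0.1819] len 0.182 wid 0.075 yaw 2.74
box_140 0.82 [347. 101.] ctr [0.544  0.1388] len 0.14 wid 0.046 yaw -2.35
box_140 0.7 [ 60. 108.] ctr [ 0.5599 -0.2919] len 0.265 wid 0.089 yaw -0.92
box_140 0.56 [434.  84.] ctr [0.5234 0.266 ] len 0.22 wid 0.058 yaw -6.53
cradle 0.97 [ 16. 101.] ctr [ 0.5417 -0.3863] len 0.154 wid 0.051 yaw -14.22
cradle 0.55 [349.  97.] ctr [0.541  0.1441] len 0.25 wid 0.019 yaw -2.85
t 3.22 at [0.6297 0.0978 0.38  ] yaw-turn [-0.14  0.02 -0.01] rows 1
 -> [0.63, -0.2, 0.38] shift [-1.000e-04 -2.978e-01  1.000e-03] rows 7.1
```

View pics/v2.png

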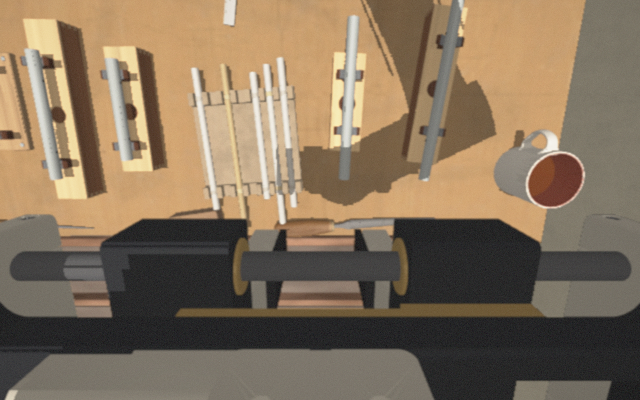

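Emit:
drive_tool(plan=[[[0,-0.34,0],[0,0,0],0.4],[[0,-0.34,0],[0,0,0],0.4],[[0,-0.34,0],[0,0,0],0.4],[[0,-0.34,0],[0,0,0],0.4],[[0,-0.34,0],[0,0,0],0.4],[[0,-0.34,0],[0,0,0],0.4],[[0,-0.34,0],[0,0,0],0.4],[[0,-0.34,0],[0,0,0],0.4],[[0,-0.34,0],[0,0,0],0.4],[[0,-0.34,0],[0,0,0],0.4],[[0,-0.34,0],[0,0,0],0.4]])

```text
clock: 4.13
tool_pos: [0.628, -0.2437, 0.3801]
orientation: [26.0, 90.0, 25.7]
force: [-0.7, 0.1, 1.5]
opening: 0.035
```

```bash
python3 cap.py v3; cat > tri.py <<'E'
import pickle
from h import *
# height of tube centre lines from v2,v3: find z at which the back-projected y agree at x~.55
V={k:pickle.load(open(k+'.pkl','rb')) for k in('v2','v3')}
def line(k,cls,y0,z):
    c,im,D=V[k]; best=None
    for cf,m in D[cls]:
        ys,xs=np.nonzero(m); w=back(c,np.c_[xs,ys],z)
        f=np.polyfit(w[:,0],w[:,1],1); y=np.median(w[:,1])
        if abs(y-y0)<.04 and (best is None or cf>best[0]): best=(cf,np.polyval(f,.55),w[:,0].min(),w[:,0].max())
    return best
for y0 in(-.297,-.188,.138,.267):
  for z in(.05,.0675,.085):
    a,b=[line(k,'tube_140',y0,z) for k in V]
    print(y0,z,a and np.round(a,4),b and np.round(b,4))
E
python3 tri.py
```

```text
tube_140 0.83 [358. 109.] ctr [ 0.5546 -0.1886] len 0.141 wid 0.017 yaw -0.88
tube_140 0.8 [282. 114.] ctr [ 0.5635 -0.2975] len 0.183 wid 0.018 yaw -0.81
tube_140 0.8 [41. 50.] ctr [ 0.4721 -0.6251] len 0.117 wid 0.015 yaw -85.42
tube_140 0.56 [589.  96.] ctr [0.543  0.1389] len 0.224 wid 0.021 yaw -2.32
box_140 0.87 [285. 109.] ctr [ 0.5597 -0.2966] len 0.259 wid 0.048 yaw -0.67
box_140 0.77 [356. 108.] ctr [ 0.5542 -0.1891] len 0.179 wid 0.049 yaw 2.14
box_140 0.7 [622. 104.] ctr [0.5504 0.2089] len 0.168 wid 0.05 yaw 13.99
box_140 0.63 [572. 101.] ctr [0.5448 0.1325] len 0.145 wid 0.088 yaw -2.36
cradle 0.67 [215. 101.] ctr [ 0.5401 -0.4113] len 0.153 wid 0.061 yaw -0.19
-0.297 0.05 [ 0.81   -0.3116  0.469   0.6577] [ 0.8    -0.2989  0.4689  0.6583]
-0.297 0.0675 [ 0.81   -0.2969  0.4724  0.6543] [ 0.8    -0.2969  0.4722  0.6549]
-0.297 0.085 [ 0.81   -0.2821  0.4758  0.651 ] [ 0.8    -0.2949  0.4756  0.6514]
-0.188 0.05 [ 0.64   -0.199   0.4822  0.628 ] [ 0.83   -0.1865  0.4813  0.6274]
-0.188 0.0675 [ 0.64   -0.1883  0.4852  0.6257] [ 0.83   -0.1885  0.4842  0.6251]
-0.188 0.085 [ 0.64   -0.1776  0.4881  0.6234] [ 0.83   -0.1906  0.4871  0.6227]
0.138 0.05 [0.79   0.1401 0.4286 0.6579] [0.56   0.1528 0.4278 0.6574]
0.138 0.0675 [0.79   0.1386 0.4335 0.6545] [0.56   0.1386 0.4326 0.654 ]
0.138 0.085 [0.79   0.1372 0.4383 0.6511] [0.56   0.1244 0.4374 0.6506]
0.267 0.05 [0.94   0.2724 0.409  0.6595] None
0.267 0.0675 [0.94   0.2662 0.4146 0.6561] None
0.267 0.085 [0.94   0.26   0.4202 0.6527] None
```

View pics/v3.png

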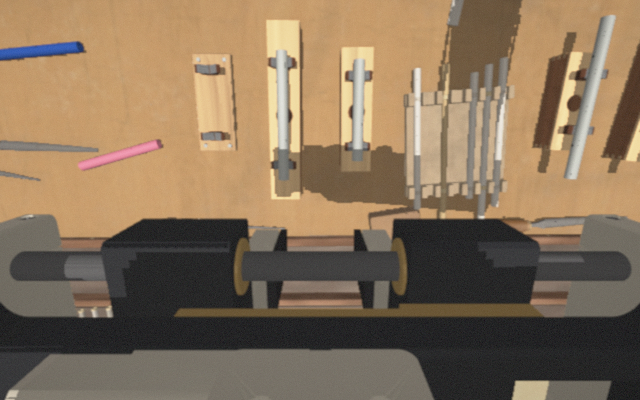

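```bash
python3 -c "
from h import *
mv(-.7,[.5637,-.2972,.11],[.5637,-.2972,.0505])"
```

```text
t 4.33 at [ 0.6289 -0.2412  0.3804] yaw-turn [ 0.63  0.07 -0.02] rows 1
 -> [0.5637, -0.2972, 0.11] shift [ 0.2703 -0.0561 -0.0655] rows 6.8
 -> [0.5637, -0.2972, 0.0505] shift [ 0.3298 -0.0561 -0.0656] rows 8.2
```

Emit:
drive_tool(plan=[[[0.27,-0.056,-0.0655],[0.6,0,0],0.4],[[0.27,-0.056,-0.0655],[0.6,0,0],0.4],[[0.27,-0.056,-0.0655],[0.6,0,0],0.4],[[0.27,-0.056,-0.0655],[0.6,0,0],0.4],[[0.27,-0.056,-0.0655],[0.6,0,0],0.4],[[0.27,-0.056,-0.0655],[0.6,0,0],0.4],[[0.27,-0.056,-0.0655],[0.6,0,0],0.4],[[0.27,-0.056,-0.0655],[0.6,0,0],0.4],[[0.29,-0.056,-0.0655],[0.6,0,0],0.4],[[0.31,-0.056,-0.0655],[0.6,0,0],0.4],[[0.32,-0.056,-0.0655],[0.6,0,0],0.4],[[0.33,-0.056,-0.0655],[0.6,0,0],0.4],[[0.33,-0.056,-0.0655],[0.6,0,0],0.4],[[0.33,-0.056,-0.0655],[0.6,0,0],0.4]])

```text
clock: 5.5
tool_pos: [0.5644, -0.2969, 0.0511]
orientation: [-3.4, 89.9, -4.0]
force: [-0.2, -1.5, 0.4]
opening: 0.035
```

Emit:
drive_tool(plan=[[[0,0,0],[0,0,0],0],[[0,0,0],[0,0,0],0],[[0,0,0],[0,0,0],0],[[0,0,0],[0,0,0],0],[[-0.03,0,0],[0,0,0],0],[[-0.06,0,0],[0,0,0],0],[[-0.06,-0.04,-0.01],[0,0,0],0],[[-0.06,-0.08,-0.02],[0,0,0],0],[[-0.06,-0.114,-0.024],[0,0,0],0],[[-0.06,-0.114,-0.024],[0,0,0],0],[[-0.02,-0.114,-0.024],[0,0,0],0],[[0.01,-0.114,-0.024],[0,0,0],0],[[0.025,-0.114,-0.024],[0,0,0],0],[[0.025,-0.114,-0.024],[0,0,0],0]])

```text
clock: 6.67
tool_pos: [0.5369, -0.4097, 0.0221]
orientation: [146.1, 89.7, 145.4]
force: [-1.2, 0.0, -0.1]
opening: 0.0152
```

```bash
python3 - <<'E'
from h import *
c=ctrl.get_calibration("wrist"); im=ctrl.snapshot("wrist"); cv2.imwrite("pics/p1.png",im)
mv(-.1,[.5405,-.411,.0165],[.56,-.411,.2],[.5269,.2687,.13])
E
```

```text
t 6.72 at [ 0.5381 -0.4103  0.0245] yaw-turn [-0.54 -0.09 -0.06] rows 1
 -> [0.5405, -0.411, 0.0165] shift [ 0.008  -0.0007  0.0024] rows 0.2
 -> [0.56, -0.411, 0.2] shift [-0.1755 -0.0003  0.0216] rows 4.2
 -> [0.5269, 0.2687, 0.13] shift [-0.1047  0.679  -0.0189] rows 16.5
```

View pics/p1.png

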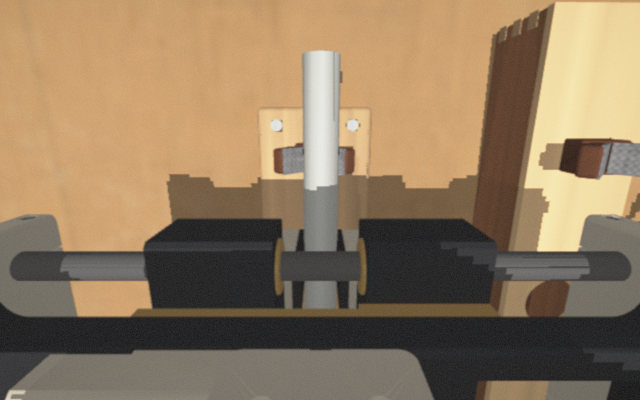

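Emit:
drive_tool(plan=[[[0.004,-0.001,0.0024],[-0.5,0,0],0],[[0.008,-0.001,0.0024],[-0.5,0,0],0],[[0.009,-0.001,0.0024],[-0.5,0,0],0],[[0.009,-0.001,0.0024],[-0.5,0,0],0.2],[[0.009,-0.001,0.0024],[-0.5,0,0],0.4],[[0.009,-0.001,0.0024],[-0.5,0,0],0.4],[[-0.01,-0.001,0.0024],[-0.5,0,0],0.4],[[-0.04,-0.001,0.0024],[-0.5,0,0],0.4],[[-0.08,-0.001,0.0024],[-0.5,0,0],0.4],[[-0.12,0,0.0024],[-0.5,0,0],0.4],[[-0.34,0.63,0.05],[0,0,0],0.4],[[-0.34,0.63,0.05],[0,0,0],0.4],[[-0.34,0.63,0.05],[0,0,0],0.4],[[-0.34,0.63,0.05],[0,0,0],0.4],[[-0.34,0.63,0.05],[0,0,0],0.4],[[-0.34,0.63,0.05],[0,0,0],0.4],[[-0.34,0.63,0.05],[0,0,0],0.4],[[-0.34,0.63,0.05],[0,0,0],0.4],[[-0.34,0.63,0.05],[0,0,0],0.4],[[-0.34,0.63,0.05],[0,0,0],0.4]])

```text
clock: 8.38
tool_pos: [0.5744, -0.0165, 0.2831]
orientation: [121.7, 89.9, 121.1]
force: [1.1, 0.0, 1.2]
opening: 0.0351
```

```bash
python3 -c "
from h import *
mv(-6.2,[.59,.22,.36])"
```

```text
t 8.38 at [ 0.5744 -0.0165  0.2831] yaw-turn [ 5.58 -0.06 -0.09] rows 1
 -> [0.59, 0.22, 0.36] shift [-0.0766  0.2368  0.013 ] rows 6.0
```

Emit:
drive_tool(plan=[[[-0.077,0.237,0.013],[5.6,0,0],0.4],[[-0.077,0.237,0.013],[5.6,0,0],0.4],[[-0.077,0.237,0.013],[5.6,0,0],0.4],[[-0.077,0.237,0.013],[5.6,0,0],0.4],[[-0.077,0.237,0.013],[5.6,0,0],0.4],[[-0.077,0.237,0.013],[5.6,0,0],0.4],[[-0.077,0.237,0.013],[5.6,0,0],0.4],[[-0.077,0.237,0.013],[5.6,0,0],0.4],[[-0.077,0.237,0.013],[5.6,0,0],0.4]])

```text
clock: 9.13
tool_pos: [0.5895, 0.2204, 0.3601]
orientation: [147.4, 89.9, 141.3]
force: [-0.1, -0.4, 0.3]
opening: 0.0349
```

```bash
python3 cap.py v4; sed -i "s/('v2','v3')/('v2','v4')/" tri.py; python3 tri.py | tail -6;  python3 -c "
from h import *
mv(-6.2,[.5269,.2687,.11],[.5269,.2687,.0505])"
```

```text
tube_140 0.95 [350. 108.] ctr [0.526  0.2687] len 0.263 wid 0.017 yaw -6.71
tube_140 0.87 [258. 134.] ctr [0.5448 0.1385] len 0.223 wid 0.016 yaw -2.26
tube_140 0.65 [ 34. 168.] ctr [ 0.5532 -0.1882] len 0.138 wid 0.022 yaw 0.78
box_140 0.89 [ 16. 170.] ctr [ 0.5541 -0.2374] len 0.164 wid 0.046 yaw -18.93
box_140 0.78 [ 51. 166.] ctr [ 0.5553 -0.1822] len 0.183 wid 0.094 yaw 0.13
box_140 0.67 [349. 108.] ctr [0.5229 0.2699] len 0.219 wid 0.048 yaw -6.48
box_140 0.64 [262. 136.] ctr [0.5439 0.1406] len 0.14 wid 0.052 yaw -2.33
cradle 0.39 [469. 187.] ctr [0.6632 0.4601] len 0.135 wid 0.099 yaw 45.01
0.138 0.05 [0.79   0.1401 0.4286 0.6579] [0.87   0.1353 0.4296 0.6615]
0.138 0.0675 [0.79   0.1386 0.4335 0.6545] [0.87   0.1387 0.4331 0.6564]
0.138 0.085 [0.79   0.1372 0.4383 0.6511] [0.87   0.1421 0.4367 0.6512]
0.267 0.05 [0.94   0.2724 0.409  0.6595] [0.95   0.2678 0.3901 0.6621]
0.267 0.0675 [0.94   0.2662 0.4146 0.6561] [0.95   0.2662 0.3951 0.657 ]
0.267 0.085 [0.94   0.26   0.4202 0.6527] [0.95   0.2646 0.4001 0.6518]
t 9.33 at [0.5899 0.2189 0.3604] yaw-turn [-0.1  -0.08 -0.07] rows 1
 -> [0.5269, 0.2687, 0.11] shift [ 0.2505  0.0423 -0.0677] rows 6.3
 -> [0.5269, 0.2687, 0.0505] shift [ 0.31    0.0422 -0.0676] rows 7.7
```

View pics/v4.png

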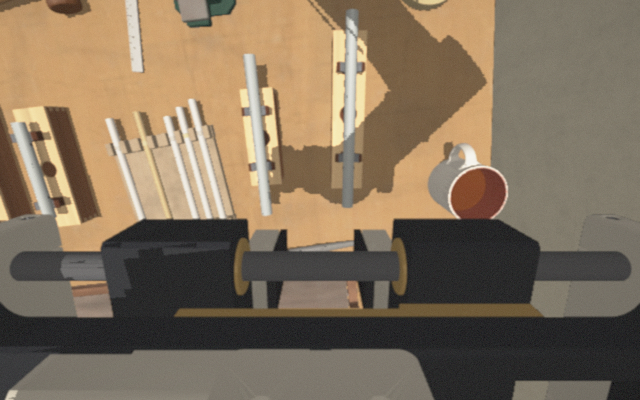

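Emit:
drive_tool(plan=[[[0.25,0.042,-0.0685],[0.2,0,0],0.4],[[0.25,0.042,-0.0685],[0.2,0,0],0.4],[[0.25,0.042,-0.0685],[0.2,0,0],0.4],[[0.25,0.042,-0.0685],[0.2,0,0],0.4],[[0.25,0.042,-0.0685],[0.2,0,0],0.4],[[0.25,0.042,-0.0685],[0.2,0,0],0.4],[[0.25,0.042,-0.0685],[0.2,0,0],0.4],[[0.25,0.042,-0.0685],[0.2,0,0],0.4],[[0.27,0.042,-0.0685],[0.2,0,0],0.4],[[0.29,0.042,-0.0685],[0.2,0,0],0.4],[[0.3,0.042,-0.0685],[0.2,0,0],0.4],[[0.31,0.042,-0.0685],[0.2,0,0],0.4],[[0.31,0.042,-0.0685],[0.2,0,0],0.4],[[0.31,0.042,-0.0685],[0.2,0,0],0],[[0.31,0.042,-0.0685],[0.2,0,0],0],[[0.31,0.042,-0.0685],[0.2,0,0],0],[[0.31,0.042,-0.0685],[0.2,0,0],0],[[0.31,0.042,-0.0685],[0.2,0,0],0]])

```text
clock: 10.83
tool_pos: [0.5263, 0.2682, 0.0515]
orientation: [124.8, 89.9, 118.3]
force: [-0.3, -3.8, 5.4]
opening: 0.0151
```

```bash
python3 -c "
from h import *
mv(-.7,[.5269,.2687,.18],[.56,-.297,.18],[.56,-.2967,.0505])"
```

```text
t 10.83 at [0.5263 0.2682 0.0515] yaw-turn [-5.79 -0.04 -0.06] rows 1
 -> [0.5269, 0.2687, 0.18] shift [-0.1285  0.0007  0.0004] rows 3.1
 -> [0.56, -0.297, 0.18] shift [-0.1292 -0.5576  0.0972] rows 13.9
 -> [0.56, -0.2967, 0.0505] shift [ 3.000e-04 -5.574e-01  9.730e-02] rows 13.6
```

Emit:
drive_tool(plan=[[[-0.03,0,0],[0,0,0],0],[[-0.07,0,0],[0,0,0],0],[[-0.1,0,0],[0,0,0],0],[[-0.13,-0.02,0.003],[0,0,0],0],[[-0.13,-0.558,0.0975],[-5.8,0,0],0],[[-0.13,-0.558,0.0975],[-5.8,0,0],0],[[-0.13,-0.558,0.0975],[-5.8,0,0],0],[[-0.13,-0.558,0.0975],[-5.8,0,0],0],[[-0.13,-0.558,0.0975],[-5.8,0,0],0],[[-0.13,-0.558,0.0975],[-5.8,0,0],0],[[-0.13,-0.558,0.0975],[-5.8,0,0],0],[[-0.13,-0.558,0.0975],[-5.8,0,0],0],[[-0.13,-0.558,0.0975],[-5.8,0,0],0],[[-0.13,-0.558,0.0975],[-5.8,0,0],0],[[-0.13,-0.558,0.0975],[-5.8,0,0],0],[[-0.13,-0.558,0.0975],[-5.8,0,0],0],[[-0.13,-0.558,0.0975],[-5.8,0,0],0],[[-0.13,-0.558,0.0975],[-5.8,0,0],0],[[-0.13,-0.558,0.0975],[-5.8,0,0],0],[[-0.13,-0.558,0.0975],[-5.8,0,0],0]])

```text
clock: 12.5
tool_pos: [0.5599, -0.2976, 0.1805]
orientation: [117.7, 89.9, 117.0]
force: [-0.4, 1.0, -1.4]
opening: 0.0149
```

```bash
python3 - <<'E'
from h import *
c=ctrl.get_calibration("wrist"); im=ctrl.snapshot("wrist"); cv2.imwrite("pics/p2.png",im)
mv(-.7,[.56,-.2967,.10],[.56,-.2967,.052])
# where the box's robot-side edge and held tube end would be seen
a=np.radians(-.7)
for z in(.045,):
    print("box end px",proj(c,[[.56-.13*np.cos(a),-.2967-.13*np.sin(a)+s*.023,z] for s in(-1,1)]).round(1))
p,_,_=pose();print("tube end px",proj(c,[[p[0]-.13,p[1],p[2]+.016]]).round(1))
E
```

```text
t 12.55 at [ 0.5601 -0.2968  0.1807] yaw-turn [ 0.   -0.04 -0.09] rows 1
 -> [0.56, -0.2967, 0.1] shift [ 0.0807  0.     -0.0001] rows 1.9
 -> [0.56, -0.2967, 0.052] shift [ 1.287e-01 -1.000e-04 -0.000e+00] rows 3.1
box end px [[293.6  39.5]
 [347.7  38.7]]
tube end px [[317.5 -54.7]]
```

View pics/p2.png

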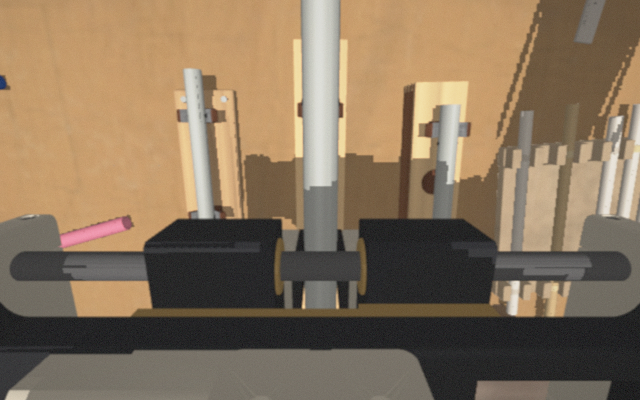

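Emit:
drive_tool(plan=[[[0.04,0,0],[0,0,0],0],[[0.08,0,0],[0,0,0],0],[[0.105,0,0],[0,0,0],0],[[0.12,0,0],[0,0,0],0],[[0.128,0,0],[0,0,0],0],[[0.129,0,0],[0,0,0],0],[[0.129,0,0],[0,0,0],0.2],[[0.129,0,0],[0,0,0],0.4],[[0.129,0,0],[0,0,0],0.4],[[0.11,0,0],[0,0,0],0.4],[[0.08,0,0],[0,0,0],0.4],[[0.04,0,0],[0,0,0],0.4],[[0,0.02,0],[0,0,0],0.4],[[0,0.435,-0.015],[0,0,0],0.4],[[0,0.435,-0.015],[0,0,0],0.4],[[0,0.435,-0.015],[0,0,0],0.4],[[0,0.435,-0.015],[0,0,0],0.4],[[0,0.435,-0.015],[0,0,0],0.4],[[0,0.435,-0.015],[0,0,0],0.4],[[0,0.435,-0.015],[0,0,0],0.4]])

```text
clock: 14.22
tool_pos: [0.553, 0.0163, 0.1813]
orientation: [67.2, 89.8, 66.6]
force: [1.0, -0.8, 0.1]
opening: 0.0351
```

```bash
python3 -c "
from h import *
mv(-2.6,[.5447,.1388,.11],[.5447,.1388,.0505])"
```

```text
t 14.22 at [0.553  0.0163 0.1813] yaw-turn [ 1.96  0.06 -0.15] rows 1
 -> [0.5447, 0.1388, 0.11] shift [ 0.0716  0.1223 -0.0098] rows 3.4
 -> [0.5447, 0.1388, 0.0505] shift [ 0.1311  0.1221 -0.0098] rows 4.3
```

Emit:
drive_tool(plan=[[[0,0.1222,-0.0098],[2,0,0],0.4],[[0,0.1222,-0.0098],[2,0,0],0.4],[[0.03,0.1222,-0.0098],[2,0,0],0.4],[[0.07,0.1222,-0.0098],[2,0,0],0.4],[[0.09,0.1222,-0.0098],[2,0,0],0.4],[[0.11,0.1222,-0.0098],[2,0,0],0.4],[[0.12,0.1222,-0.0098],[2,0,0],0.4],[[0.13,0.1222,-0.0098],[2,0,0],0.4],[[0.13,0.1222,-0.0098],[2,0,0],0.4],[[0.13,0.1222,-0.0098],[2,0,0],0],[[0.13,0.1222,-0.0098],[2,0,0],0],[[0.13,0.1222,-0.0098],[2,0,0],0],[[0.13,0.1222,-0.0098],[2,0,0],0],[[0.13,0.1222,-0.0098],[2,0,0],0]])

```text
clock: 15.38
tool_pos: [0.5453, 0.1384, 0.0528]
orientation: [48.0, 89.8, 45.4]
force: [-0.6, -4.2, 5.0]
opening: 0.0151
```

```bash
python3 -c "
from h import *
mv(-6.5,[.5232,.2693,.18],[.5232,.2693,.0525])"
```

```text
t 15.38 at [0.5453 0.1384 0.0528] yaw-turn [ 3.87  0.13 -0.15] rows 1
 -> [0.5232, 0.2693, 0.18] shift [-0.1269  0.1301 -0.0278] rows 4.4
 -> [0.5232, 0.2693, 0.0525] shift [ 0.0006  0.1297 -0.0281] rows 3.2
```

Emit:
drive_tool(plan=[[[-0.03,0,0],[0,0,0],0],[[-0.07,0,0],[0,0,0],0],[[-0.1,0.01,0],[0,0,0],0],[[-0.1,0.05,-0.01],[2,0,0],0],[[-0.1,0.09,-0.02],[3.9,0,0],0],[[-0.1,0.13,-0.0275],[3.9,0,0],0],[[-0.1,0.13,-0.0275],[3.9,0,0],0],[[-0.1,0.13,-0.0275],[3.9,0,0],0],[[-0.06,0.13,-0.0275],[3.9,0,0],0],[[-0.03,0.13,-0.0275],[3.9,0,0],0],[[-0.01,0.13,-0.0275],[3.9,0,0],0],[[-0.001,0.13,-0.0275],[3.9,0,0],0],[[0,0.13,-0.0275],[3.9,0,0],0],[[0,0.13,-0.0275],[3.9,0,0],0.2],[[0,0.13,-0.0275],[3.9,0,0],0.4],[[0,0.13,-0.0275],[3.9,0,0],0.4],[[-0.03,0.13,-0.0275],[3.9,0,0],0.4],[[-0.07,0.13,-0.0275],[3.9,0,0],0.4],[[-0.11,0.13,-0.0275],[3.9,0,0],0.4],[[-0.13,0.13,-0.0275],[3.9,0,0],0.4]])

```text
clock: 17.05
tool_pos: [0.5253, 0.27, 0.189]
orientation: [44.5, 89.4, 38.0]
force: [0.3, 0.4, 1.1]
opening: 0.0351
```

```bash
python3 -c "
from h import *
mv(0,[.554,-.1885,.18],[.554,-.1885,.11])"
```

```text
t 17.05 at [0.5253 0.27   0.189 ] yaw-turn [-6.5   0.44 -0.39] rows 1
 -> [0.554, -0.1885, 0.18] shift [ 0.0063 -0.4524  0.0804] rows 11.0
 -> [0.554, -0.1885, 0.11] shift [ 0.0763 -0.4529  0.0799] rows 11.2
```

Emit:
drive_tool(plan=[[[0.006,-0.4525,0.0814],[-6.5,0.4,-0.4],0.4],[[0.006,-0.4525,0.0814],[-6.5,0.4,-0.4],0.4],[[0.006,-0.4525,0.0814],[-6.5,0.4,-0.4],0.4],[[0.006,-0.4525,0.0814],[-6.5,0.4,-0.4],0.4],[[0.006,-0.4525,0.0814],[-6.5,0.4,-0.4],0.4],[[0.006,-0.4525,0.0814],[-6.5,0.4,-0.4],0.4],[[0.006,-0.4525,0.0814],[-6.5,0.4,-0.4],0.4],[[0.006,-0.4525,0.0814],[-6.5,0.4,-0.4],0.4],[[0.006,-0.4525,0.0814],[-6.5,0.4,-0.4],0.4],[[0.006,-0.4525,0.0814],[-6.5,0.4,-0.4],0.4],[[0.006,-0.4525,0.0814],[-6.5,0.4,-0.4],0.4],[[0.006,-0.4525,0.0814],[-6.5,0.4,-0.4],0.4],[[0.006,-0.4525,0.0814],[-6.5,0.4,-0.4],0.4],[[0.006,-0.4525,0.0814],[-6.5,0.4,-0.4],0.4]])

```text
clock: 18.22
tool_pos: [0.5548, -0.1891, 0.1806]
orientation: [-3.1, 89.9, -3.2]
force: [0.0, 0.1, -0.1]
opening: 0.0351
```

```bash
python3 -c "
from h import *
mv(0,[.555,-.1885,.11],[.555,-.1885,.0505])"
```

```text
t 18.22 at [ 0.5548 -0.1891  0.1806] yaw-turn [-0.09  0.07  0.  ] rows 1
 -> [0.555, -0.1885, 0.11] shift [0.0706 0.0006 0.0001] rows 1.7
 -> [0.555, -0.1885, 0.0505] shift [1.301e-01 6.000e-04 1.000e-04] rows 3.1
```

Emit:
drive_tool(plan=[[[0.04,0.0006,0],[0,0,0],0.4],[[0.08,0.0006,0],[0,0,0],0.4],[[0.11,0.0006,0],[0,0,0],0.4],[[0.12,0.0006,0],[0,0,0],0.4],[[0.13,0.0006,0],[0,0,0],0.4],[[0.13,0.0006,0],[0,0,0],0.4],[[0.13,0.0006,0],[0,0,0],0],[[0.13,0.0006,0],[0,0,0],0],[[0.13,0.0006,0],[0,0,0],0],[[0.13,0.0006,0],[0,0,0],0],[[0.13,0.0006,0],[0,0,0],0]])

```text
clock: 19.13
tool_pos: [0.5559, -0.1889, 0.0521]
orientation: [-9.8, 89.8, -9.9]
force: [-0.3, -0.3, 6.3]
opening: 0.0152
```

```bash
python3 -c "
from h import *
mv(-2.4,[.544,.1388,.18],[.544,.1388,.0525])"
```

```text
t 19.13 at [ 0.5559 -0.1889  0.0521] yaw-turn [2.33 0.22 0.03] rows 1
 -> [0.544, 0.1388, 0.18] shift [-0.1281  0.3276 -0.0119] rows 8.4
 -> [0.544, 0.1388, 0.0525] shift [-0.0006  0.3277 -0.0124] rows 7.9
```

Emit:
drive_tool(plan=[[[-0.03,0,0],[0,0,0],0],[[-0.07,0,0],[0,0,0],0],[[-0.11,0,0],[0,0,0],0],[[-0.12,0.3277,-0.0115],[2.3,0,0],0],[[-0.12,0.3277,-0.0115],[2.3,0,0],0],[[-0.12,0.3277,-0.0115],[2.3,0,0],0],[[-0.12,0.3277,-0.0115],[2.3,0,0],0],[[-0.12,0.3277,-0.0115],[2.3,0,0],0],[[-0.12,0.3277,-0.0115],[2.3,0,0],0],[[-0.12,0.3277,-0.0115],[2.3,0,0],0],[[-0.12,0.3277,-0.0115],[2.3,0,0],0],[[-0.12,0.3277,-0.0115],[2.3,0,0],0],[[-0.12,0.3277,-0.0115],[2.3,0,0],0],[[-0.12,0.3277,-0.0115],[2.3,0,0],0],[[-0.12,0.3277,-0.0115],[2.3,0,0],0]])

```text
clock: 20.38
tool_pos: [0.5442, 0.138, 0.1719]
orientation: [-9.5, 89.8, -11.9]
force: [-0.9, 0.3, -0.6]
opening: 0.0152
```

```bash
python3 - <<'E'
from h import *
c=ctrl.get_calibration("wrist"); im=ctrl.snapshot("wrist"); cv2.imwrite("pics/p3.png",im)
mv(-2.4,[.5445,.1388,.0535])
a=np.radians(-2.4); u=np.array([np.cos(a),np.sin(a)]);n=np.array([-u[1],u[0]])
print("box end px",proj(c,[[*(np.array([.544,.1388])-.07*u+s*.023*n),.045] for s in(-1,1)]).round(1))
p,_,_=pose();print("tube end px",proj(c,[[p[0]-.0709,p[1]+.003,p[2]+.0155]]).round(1))
E
```

```text
t 20.43 at [0.5443 0.1378 0.1719] yaw-turn [-0.05  0.21  0.03] rows 1
 -> [0.5445, 0.1388, 0.0535] shift [ 0.1184  0.0011 -0.0003] rows 2.8
box end px [[294.5 111.2]
 [347.4 111.2]]
tube end px [[319.4 105.5]]
```

View pics/p3.png

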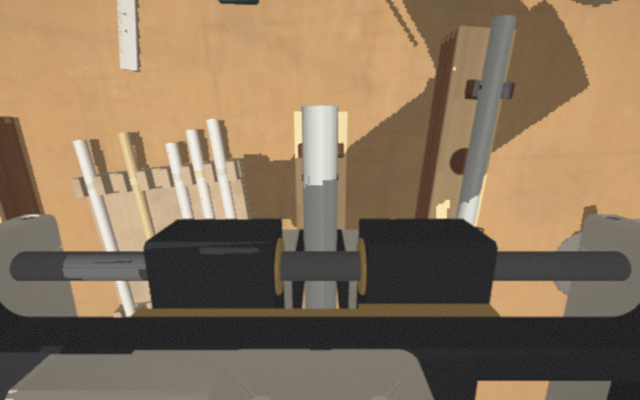

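Emit:
drive_tool(plan=[[[0.04,0.001,0],[0,0,0],0],[[0.08,0.001,0],[0,0,0],0],[[0.105,0.001,0],[0,0,0],0],[[0.115,0.001,0],[0,0,0],0],[[0.118,0.001,0],[0,0,0],0],[[0.118,0.001,0],[0,0,0],0],[[0.118,0.001,0],[0,0,0],0.2],[[0.118,0.001,0],[0,0,0],0.4],[[0.118,0.001,0],[0,0,0],0.4],[[0.1,0.001,0],[0,0,0],0.4],[[0.06,0.001,0],[0,0,0],0.4],[[0.02,0,0],[0,0,0],0.4],[[-0.18,-0.48,0.07],[-2.3,0.2,0],0.4],[[-0.18,-0.48,0.07],[-2.3,0.2,0],0.4],[[-0.18,-0.48,0.07],[-2.3,0.2,0],0.4],[[-0.18,-0.48,0.07],[-2.3,0.2,0],0.4],[[-0.18,-0.48,0.07],[-2.3,0.2,0],0.4],[[-0.18,-0.48,0.07],[-2.3,0.2,0],0.4],[[-0.18,-0.48,0.07],[-2.3,0.2,0],0.4],[[-0.18,-0.48,0.07],[-2.3,0.2,0],0.4]])

```text
clock: 22.1
tool_pos: [0.575, -0.1707, 0.2813]
orientation: [-16.5, 89.9, -16.6]
force: [1.1, 0.8, 0.6]
opening: 0.0356
```

```bash
python3 -c "
from h import *
mv(0,[.61,-.32,.35])"
```

```text
t 22.1 at [ 0.575  -0.1707  0.2813] yaw-turn [-0.15  0.11  0.03] rows 1
 -> [0.61, -0.32, 0.35] shift [-0.0685 -0.1493  0.0355] rows 4.0
```

Emit:
drive_tool(plan=[[[-0.0685,-0.149,0.0355],[0,0,0],0.4],[[-0.0685,-0.149,0.0355],[0,0,0],0.4],[[-0.0685,-0.149,0.0355],[0,0,0],0.4],[[-0.0685,-0.149,0.0355],[0,0,0],0.4],[[-0.0685,-0.149,0.0355],[0,0,0],0.4],[[-0.0685,-0.149,0.0355],[0,0,0],0.4],[[-0.0685,-0.149,0.0355],[0,0,0],0.4],[[-0.0685,-0.149,0.0355],[0,0,0],0.4]])

```text
clock: 22.77
tool_pos: [0.6095, -0.3188, 0.3497]
orientation: [-2.8, 89.9, -2.9]
force: [-0.2, -0.6, 0.4]
opening: 0.0352
```

```bash
python3 cap.py v5; python3 - <<'E'
import pickle
from h import *
c,im,D=pickle.load(open('v5.pkl','rb'))
for cf,m in D['tube_140']:
    ys,xs=np.nonzero(m)
    r=cv2.minAreaRect(np.c_[xs,ys].astype(np.float32)); w=back(c,cv2.boxPoints(r),.0325); print(round(cf,2),"at z .0325:",w.mean(0).round(4),np.round(np.ptp(w[:,0]),3), np.degrees(np.polyfit(*back(c,np.c_[xs,ys],.0325)[:,:2].T,1)[0]).round(2))
mv(0,[.54,-.411,.075],[.54,-.411,.0165])
E
```

```text
tube_140 0.92 [336. 121.] ctr [ 0.5604 -0.2966] len 0.263 wid 0.018 yaw -0.93
tube_140 0.85 [157. 168.] ctr [ 0.6129 -0.5479] len 0.129 wid 0.015 yaw -74.65
tube_140 0.61 [255. 111.] ctr [ 0.5406 -0.4054] len 0.169 wid 0.015 yaw -0.57
tube_140 0.59 [72. 59.] ctr [ 0.4712 -0.6389] len 0.131 wid 0.014 yaw -84.92
box_140 0.94 [616. 114.] ctr [0.543  0.0996] len 0.142 wid 0.064 yaw 14.21
box_140 0.8 [336. 122.] ctr [ 0.5606 -0.296 ] len 0.261 wid 0.046 yaw -1.2
box_140 0.69 [410. 121.] ctr [ 0.555  -0.1906] len 0.18 wid 0.056 yaw 0.43
cradle 0.89 [259. 112.] ctr [ 0.5406 -0.4112] len 0.15 wid 0.061 yaw -0.01
0.92 at z .0325: [ 0.5618 -0.2949  0.0325] 0.285 -0.96
0.85 at z .0325: [ 0.6184 -0.5661  0.0325] 0.053 -178.92
0.61 at z .0325: [ 0.5404 -0.4123  0.0325] 0.183 -0.6
0.59 at z .0325: [ 0.4655 -0.6644  0.0325] 0.028 -261.4
t 22.97 at [ 0.6099 -0.3186  0.3502] yaw-turn [-0.06  0.12  0.03] rows 1
 -> [0.54, -0.411, 0.075] shift [ 0.2751 -0.0923 -0.0704] rows 7.2
 -> [0.54, -0.411, 0.0165] shift [ 0.3336 -0.0923 -0.0705] rows 8.5
```

View pics/v5.png

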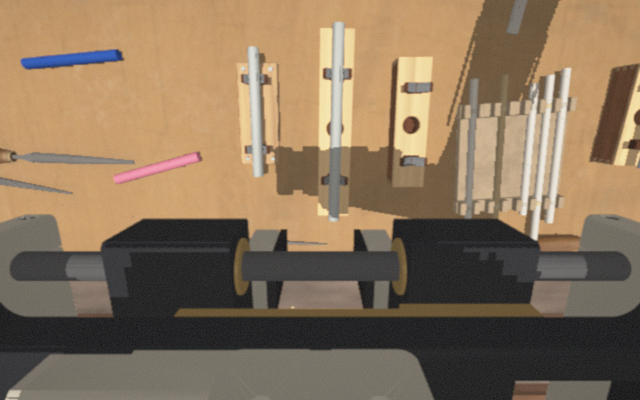

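Emit:
drive_tool(plan=[[[0.25,-0.0925,-0.07],[0.3,0,0],0.4],[[0.25,-0.0925,-0.07],[0.3,0,0],0.4],[[0.25,-0.0925,-0.07],[0.3,0,0],0.4],[[0.25,-0.0925,-0.07],[0.3,0,0],0.4],[[0.25,-0.0925,-0.07],[0.3,0,0],0.4],[[0.25,-0.0925,-0.07],[0.3,0,0],0.4],[[0.25,-0.0925,-0.07],[0.3,0,0],0.4],[[0.25,-0.0925,-0.07],[0.3,0,0],0.4],[[0.28,-0.0925,-0.07],[0.3,0,0],0.4],[[0.31,-0.0925,-0.07],[0.3,0,0],0.4],[[0.325,-0.0925,-0.07],[0.3,0,0],0.4],[[0.333,-0.0925,-0.07],[0.3,0,0],0.4],[[0.333,-0.0925,-0.07],[0.3,0,0],0.4],[[0.333,-0.0925,-0.07],[0.3,0,0],0],[[0.333,-0.0925,-0.07],[0.3,0,0],0],[[0.333,-0.0925,-0.07],[0.3,0,0],0],[[0.333,-0.0925,-0.07],[0.3,0,0],0],[[0.333,-0.0925,-0.07],[0.3,0,0],0]])

```text
clock: 24.47
tool_pos: [0.5419, -0.4126, 0.0192]
orientation: [-29.6, 89.6, -29.9]
force: [-0.8, -3.5, 5.8]
opening: 0.0151
```

```bash
python3 -c "
from h import *
mv(0,[.5545,-.1888,.18],[.5545,-.1888,.0535])"
```

```text
t 24.47 at [ 0.5419 -0.4126  0.0192] yaw-turn [-0.33  0.31  0.17] rows 1
 -> [0.5545, -0.1888, 0.18] shift [-0.1614  0.2233  0.0122] rows 6.6
 -> [0.5545, -0.1888, 0.0535] shift [-0.0349  0.2237  0.0115] rows 5.4
```

Emit:
drive_tool(plan=[[[-0.04,0,0],[0,0,0],0],[[-0.08,0,0],[0,0,0],0],[[-0.12,0,0],[0,0,0],0],[[-0.16,0.01,0],[0,0,0],0],[[-0.16,0.2235,0.0135],[-0.3,0.3,0],0],[[-0.16,0.2235,0.0135],[-0.3,0.3,0],0],[[-0.16,0.2235,0.0135],[-0.3,0.3,0],0],[[-0.16,0.2235,0.0135],[-0.3,0.3,0],0],[[-0.16,0.2235,0.0135],[-0.3,0.3,0],0],[[-0.16,0.2235,0.0135],[-0.3,0.3,0],0],[[-0.16,0.2235,0.0135],[-0.3,0.3,0],0],[[-0.16,0.2235,0.0135],[-0.3,0.3,0],0],[[-0.16,0.2235,0.0135],[-0.3,0.3,0],0]])

```text
clock: 25.55
tool_pos: [0.5557, -0.1891, 0.1788]
orientation: [-85.1, 89.8, -85.1]
force: [0.1, -0.6, -0.7]
opening: 0.0152
```

```bash
python3 -c "
from h import *
mv(0,[.556,-.1888,.0545])"
```

```text
t 25.55 at [ 0.5557 -0.1891  0.1788] yaw-turn [-0.05  0.01  0.17] rows 1
 -> [0.556, -0.1888, 0.0545] shift [0.1243 0.0007 0.0002] rows 3.0
```

Lower, release, rise, and head towards a viewpoint at (0.62, -0.05, 0.38).

Emit:
drive_tool(plan=[[[0.04,0.0005,0],[0,0,0],0],[[0.08,0.0005,0],[0,0,0],0],[[0.105,0.0005,0],[0,0,0],0],[[0.118,0.0005,0],[0,0,0],0],[[0.124,0.0005,0],[0,0,0],0],[[0.125,0.0005,0],[0,0,0],0],[[0.125,0.0005,0],[0,0,0],0.2],[[0.125,0.0005,0],[0,0,0],0.4],[[0.125,0.0005,0],[0,0,0],0.4],[[0.11,0.0005,0],[0,0,0],0.4],[[0.08,0,0],[0,0,0],0.4],[[0.04,0,0],[0,0,0],0.4],[[-0.2,0.14,0.05],[0,0,0],0.4],[[-0.2,0.14,0.05],[0,0,0],0.4],[[-0.2,0.14,0.05],[0,0,0],0.4],[[-0.2,0.14,0.05],[0,0,0],0.4],[[-0.2,0.14,0.05],[0,0,0],0.4],[[-0.2,0.14,0.05],[0,0,0],0.4],[[-0.2,0.14,0.05],[0,0,0],0.4],[[-0.2,0.14,0.05],[0,0,0],0.4]])

```text
clock: 27.22
tool_pos: [0.6087, -0.0472, 0.3854]
orientation: [-14.2, 89.4, -14.2]
force: [-0.4, -1.4, 0.4]
opening: 0.0346
```

```bash
python3 cap.py v6
```

```text
tube_140 0.91 [150. 120.] ctr [ 0.56   -0.2971] len 0.261 wid 0.017 yaw -0.79
tube_140 0.69 [ 24. 158.] ctr [ 0.6072 -0.4958] len 0.081 wid 0.015 yaw -75.07
tube_140 0.67 [449. 113.] ctr [0.5435 0.139 ] len 0.141 wid 0.018 yaw -3.38
tube_140 0.66 [224. 118.] ctr [ 0.5531 -0.1884] len 0.181 wid 0.016 yaw 0.47
tube_140 0.31 [529.  97.] ctr [0.5246 0.2509] len 0.211 wid 0.074 yaw -6.35
box_140 0.94 [440. 113.] ctr [0.5436 0.1346] len 0.142 wid 0.063 yaw -3.74
box_140 0.78 [529.  96.] ctr [0.5234 0.2643] len 0.223 wid 0.078 yaw -7.02
box_140 0.75 [160. 120.] ctr [ 0.5604 -0.2928] len 0.263 wid 0.07 yaw -0.2
cradle 0.74 [ 96. 111.] ctr [ 0.5413 -0.4128] len 0.155 wid 0.07 yaw -0.38
```

View pics/v6.png

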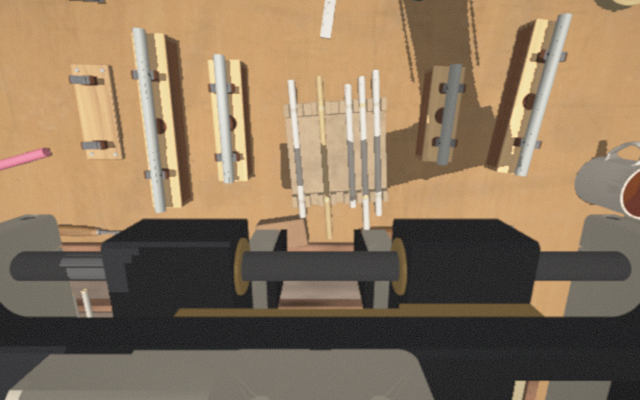

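```bash
python3 - <<'E'
import pickle
from h import *
c,im,D=pickle.load(open('v6.pkl','rb'))
w=back(c,[[565,15],[521,174]],.0675); print("tube220",w.round(3),w.mean(0).round(4),np.linalg.norm(w[0]-w[1]).round(3),np.degrees(np.arctan2(*(w[1]-w[0])[1::-1])).round(2))
E
```

```text
tube220 [[0.413 0.281 0.068]
 [0.63  0.258 0.068]] [0.5218 0.2696 0.0675] 0.218 -6.03
```

```bash
python3 -c "
from plant import ctrl
print(ctrl.close_job())"
```

```text
the job is handed in; nothing more can be done
None
```

I moved all four tubes to the boxes of their own length and handed the job in at about 27 s of the 102 s allowed. The hand-in reports no verdict.

The tubes formed one ring, so it took five moves: 180 to the cradle, 260 to box 260, 220 to box 220, 140 to box 140, then 180 to box 180.

The last wrist view, plus an earlier one for the 260 tube's box, showed:

| Tube | Offset along the box | Limit |
|---|---|---|
| 140, 180, 220, 260 | about 1 mm or less | 12 mm |

- **Alignment:** the tube angles agreed with the box angles to about 1°. The 140 tube's outline read about 1° off, and the limit is 4.6°.
- **Sideways position:** the tube lines agreed with the box lines measured earlier. The final box outlines were too skewed by the slanted view to check this again.
- **220 tube:** the network's outline was poor in the last picture, so I measured its ends by hand. They gave a length of 218 mm and a centre about 1 mm from the box's.
- **Heights:** I triangulated the tube heights only before the moves, and they matched 67.5 mm. Afterwards the tubes looked to be lying in both V supports, but I did not measure their heights again.
- **Bystanders:** the arm stayed clear of the mug, which still stood upright. The blue and pink look-alikes were left alone.

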